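Couple the planishing-stake arm onto its bench mount and lock it

ROBOT

A 7-joint arm with a two-finger parallel gripper is mounted at the origin on a cart in front of the work surface, level with it; the furniture and walls round the work are solid. World frame = base frame: x ahead of the robot, y to its left, z up, the work surface at z = 0. Lengths are in m, angles in rad, forces in N, time in s.
With the tool pointing down it reaches from about 0.4 to 0.9 m from the base axis. Payload 5.6 kg.
Tool frame: the origin (TCP) lies midway between the tips of the shut fingers; the grasp point (between the pads) lies 19 mm behind it; z points along the fingers, y is the line along which they close (so a half turn about z gives the same grasp; the last joint's range is limited). The gripper opens to 92 mm and grips with 3 to 60 N. Pads are 20 mm wide; open, the fingers measure 128 mm over their backs; the gripper's body (75 mm by 189 mm) begins 69 mm behind the grasp point.
Start: joints at [1.248, 0.468, -0.012, 1.603, 0.006, 1.071, -0.056], TCP at [0.179, -0.625, 0.215] pointing down, gripper open.
Joint ranges: [-2.53, 2.53], [-0.31, 2.02], [-1.57, 1.55], [0.28, 2.44], [-1.29, 4.43], [0.15, 1.84], [-2.92, 2.92]. Speed limits (rad/s): [2.57, 2.57, 3.14, 3.14, 3.14, 3.14, 3.14].

INTERFACE

Orientations are given as a unit quaternion [w, x, y, z].
In Python, from workcell import robot gives the robot as it stands. The module is installed in compiled form; this text tells all that it offers.
- The arm moves only by the shell command python3 -m pendant 'ROWS' [OPENING] [FORCE]. ROWS is JSON, one flat list of numbers, 4 for each row, row after row: the shift along the world's x, y, z in mm, then the turn about the world's z in degrees. In form: [dx, dy, dz, yaw, dx, dy, dz, yaw, ...]. A call has 1 to 20 rows; each row shifts and turns the commanded pose from where the row before left it; what a row does not reach is not made up. A row lasts 1/10 s, in which the tool goes at most 50 mm and 8.59 degrees, less where a joint would pass 70% of its speed; a pose out of reach is approached as far as the arm can. A call is refused whole if a number of a shift passes 50 or a number of a turn 8.59, either way. A call with a gripper value outside its range is refused whole. OPENING is the closure, from -1 (fully open) to 1 (shut), so that 0 is half open, set as the call begins (- or left out, the last holds). The fingers move at their own pace and stop on an object; FORCE is the grip in N (left out, the last holds). Time passes only in rows, so rows that do not move let the fingers close. It gives the time, the measured TCP pose, the force, the opening and the grip force at its end, in the units of the state.
- robot.get_obs(): the state, without advancing time (a new reading comes with each control period).
- robot.capture(name): name is "scene" or "top"; returns the picture (384x512x3 uint8, red, green, blue); there is no depth.
- robot.calibration(name): a dict with "fx", "fy", "cx", "cy" (pixels), "rvec" (rotation vector, rad) and "tvec" (3), from world to camera coordinates, as OpenCV has them. Camera axes: x right, y down, z forward; pixel columns grow to the right and rows downward; lengths in m; the calibration is good to about 2 mm. A picture is of the moment at which its call begins. calibration takes no time and is no camera call.
- robot.finish_job(): hands the job in; it is judged then, once.
The state is a dict: "time_s": time; "qpos": joint angles; "qvel": joint speeds; "effort": joint torques, N m; "ee_pos": TCP position; "tcp_rot": TCP orientation; "ft_force": force on the tool from outside, world axes, zero at the start; "moment": the same for the moment, N m; "gripper_width": opening from 0.0 (shut) to 1.0 (fully open); "gripper_force": force on a finger pad.
Only numpy, scipy, OpenCV 4.12 (cv2) and the standard library are available. Lean on these libraries where they do the work, as an engineer would, in place of code of your own. Each camera call takes 0.05 s, during which the arm holds its last target. There are 200 camera calls.

TASK

Get the planishing stake ready for hammering: swing the lever with the red knob on the stake arm all the way up, lower the arm onto its bench mount so that the blue coupler goes fully down over the steel ball and the foot under the stake stands in the fork, then press the red knob down until the lever lies flat and locked. Feel the ball in instead of forcing it, never press on the mount with more than about 3 kg, and leave the other things on the bench alone.

Things in the scene. Friction and masses are not known exactly. Their poses are not given: they have to be found in the camera images.
- stake_arm: Loose stake arm, 209 mm long, about 0.8 kg (varies), lying level on its flat underside. Origin: centre of the underside; x runs along the arm from the stake to the blue coupler, z up. Centre of mass near x = +25 mm. Seated on the mount, its axes agree with the mount's and its underside is 30 mm above the bench.
- coupler_mouth (a point): Centre of the coupler's mouth in the plane of the arm's underside (arm x = +85 mm), axes as the arm's. Blue hood, 45 mm across, 37 mm high, open below: 27 mm bore for the 25 mm ball, mouth chamfered to 31 mm over the lowest 3 mm, flat roof 28.5 mm up. With the lever down a hook stands in the bore and keeps the ball out (or holds it in); with the lever up the bore is free.
- bar_grip (a point): Point in the bare square steel bar, 18 mm above the underside, arm x = -30 mm: carry the arm here. The bar is 16 mm wide (y), spans 9 to 27 mm above the underside and is bare from x = -62 to +25 mm; the lowered lever covers it from x = -16 mm towards the coupler. Axes as the arm's.
- foot_sole (a point): Middle of the foot's sole, arm x = -80 mm, in the plane of the underside; the foot is 24 mm (x) by 14 mm (y). Above it stands the steel mushroom stake, 36 mm across, top 49 mm above the sole.
- lever_hinge (a point): Middle of the lever's pivot: arm x = +57 mm, 33 mm above the underside; the pivot axis is the arm's y. Axes as the arm's. It sits in a blue clevis, 22 mm wide, arm x = +25 to +71 mm, 31 mm high (41 mm round the pivot).
- lever_knob (a point): Centre of the red ball knob, 22 mm across, at the end of the steel lever; moves with the lever. When the lever is down it is 62 mm from the pivot towards the stake and 9 mm above the pivot; its underside then clears the bar by 4 mm.
- lock_lever (a joint): Angle of the lever: 0 = flat down along the bar (locked), 1.35 = stop, almost upright (open). It stays where it is left. Stiff hinge: about 2 N at the knob, where it turns easily in a light pinch; with the ball in, the last few degrees take 5 to 10 N, and the hook squeezes the ball with twice the push. The arm is not held down: a clumsy pull lifts all of it.
- stake_mount: Steel bench mount, screwed down: plate 250 x 64 x 10 mm with a ball stud at one end and a fork block at the other. Origin: centre of its underside, on the bench; x runs along it from the fork to the ball, z up.
- mount_ball (a point): Centre of the slot that holds the ball stud, at the height of the ball's centre: mount x = +85 mm, 46 mm above the bench. The 25 mm ball, greased, is clamped by a brass nut anywhere up to 9 mm from here along the mount's x; its true place is not measured: see it or feel for it. Seated, its centre is 16 mm above the arm's underside.
- mount_fork (a point): Middle of the fork's floor, mount x = -80 mm, 30 mm above the bench. The floor is 40 mm long, so the foot can stand where the ball lets it. Two cheeks, 8 mm high, leave 18 mm (y) for the 14 mm foot and flare by 4 mm at the top.
- bur_block: Small dark wooden block with burs, 28 x 70 x 53 mm, a bystander. Origin: centre of its underside.
- hammer: Chasing hammer lying on the bench, 220 mm long, a bystander. Origin: centre of its underside.
- folding_loupe: Black folding loupe, 66 x 40 x 12 mm, lying on the bench, a bystander. Origin: centre of its underside.

How it is judged:
By the outcome, as a careful person would: the job done as asked, in the order asked, and still so for the second after the job is handed in, with the robot touching nothing.
It also fails if it takes over 72 s, if anything falls off the work surface, if the arm or the gripper's body presses on something with over 40 N, if the wrist force passes 120 N, or if a joint passes its speed limit or range.

## Working session

There is one attempt and no reset: what is moved stays moved. The work goes in short steps, Python scripts to look and compute and a shell command to move; the robot and the scene stay as the last step left them, time stands still between calls to the robot, and variables do not carry over. Pictures are saved under pics/ and viewed, at most 14 in all, crops included, and the job is handed in when it is done.

```bash
mkdir -p pics
python3 - <<'E'
from workcell import robot
import cv2
for n in("scene","top"):
    im=robot.capture(n); cv2.imwrite(f"pics/{n}0.png",cv2.resize(im[:,:,::-1],(800,600),interpolation=cv2.INTER_CUBIC)); c=robot.calibration(n)
    print(n,c)
o=robot.get_obs(); print(o)
E
```

```text
scene {'fx': 362.8428949194737, 'fy': 362.8428949194737, 'cx': 249.8542374275378, 'cy': 194.63370792546027, 'rvec': array([ 1.36436674, -2.39502464,  0.7314452 ]), 'tvec': array([0.32768573, 0.37788616, 0.84105004])}
top {'fx': 365.2087782974055, 'fy': 365.2087782974055, 'cx': 255.62998096301416, 'cy': 188.3663749711492, 'rvec': array([ 2.13727509, -2.10694154,  0.15178742]), 'tvec': array([0.07353449, 0.52664197, 0.88475694])}
{'time_s': 0.1, 'qpos': array([ 1.24798925,  0.46827593, -0.01158079,  1.60351889,  0.00601955,
        1.0713875 , -0.05632914]), 'qvel': array([ 0.00230007,  0.00039114,  0.00048261, -0.00244742,  0.00172598,
        0.00068522, -0.00044347]), 'effort': array([-2.33209976e-04, -5.21648204e+01, -1.24947319e-02, -2.44366282e+01,
       -5.66822989e-02,  1.41237242e-02,  8.94542382e-05]), 'ee_pos': array([ 0.1792855 , -0.62425013,  0.21374938]), 'tcp_rot': array([-7.57507074e-04,  9.90236399e-01,  1.39396083e-01, -1.77554646e-04]), 'ft_force': array([-0.217151  ,  0.59001312, -0.20641123]), 'moment': array([ 0.01008939,  0.01623335, -0.05449131]), 'gripper_force': 0.0, 'gripper_width': 0.9985792277914202}
```

View pics/scene0.png

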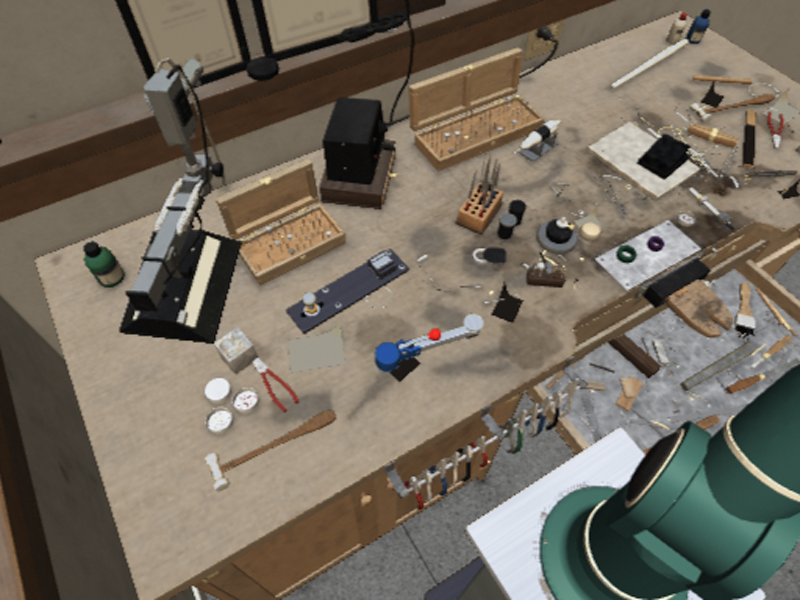

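View pics/top0.png

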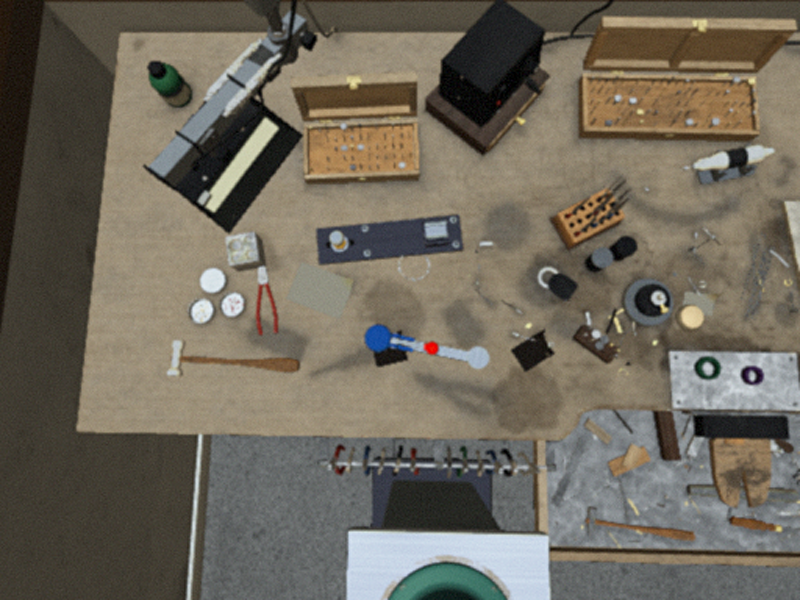

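The scene view shows the arm with the coupler at (388,355), knob (435,334) and stake (474,323). In the top view they are at (378,338), (432,348) and (478,357). The mount's ball is at top (338,240) and its fork at (436,231).

```bash
cat > h.py <<'E'
import numpy as np, cv2
from workcell import robot
def cam(n):
    c=robot.calibration(n); R=cv2.Rodrigues(np.array(c["rvec"]))[0]; t=np.array(c["tvec"]).ravel()
    K=np.array([[c["fx"],0,c["cx"]],[0,c["fy"],c["cy"]],[0,0,1]]); return K,R,t
def ray(n,u,v):
    K,R,t=cam(n); return -R.T@t, R.T@np.linalg.solve(K,[u,v,1.])
def plane(n,u,v,z):
    o,d=ray(n,u,v); return o+d*(z-o[2])/d[2]
def tri(p,q):  # p in top, q in scene
    P=[cam(n)[0]@np.c_[cam(n)[1],cam(n)[2]] for n in("top","scene")]
    X=cv2.triangulatePoints(P[0],P[1],np.array(p,float).reshape(2,1),np.array(q,float).reshape(2,1)).ravel(); return X[:3]/X[3]
def proj(n,X):
    K,R,t=cam(n); p=K@(R@np.array(X)+t); return p[:2]/p[2]
def crop(n,im,u,v,w,h,s,name):
    c=im[v:v+h,u:u+w,::-1]; cv2.imwrite(f"pics/{name}.png",cv2.resize(c,None,fx=s,fy=s,interpolation=cv2.INTER_CUBIC))
def blob(im,kind,roi):
    u,v,w,h=roi; s=cv2.cvtColor(im[v:v+h,u:u+w],cv2.COLOR_RGB2HSV).astype(int); H,S,V=s[...,0],s[...,1],s[...,2]
    m={"red":((H<8)|(H>172))&(S>170)&(V>100),"blue":(abs(H-108)<12)&(S>140)&(V>60)}[kind].astype(np.uint8)
    k,l,st,c=cv2.connectedComponentsWithStats(m); i=1+np.argmax(st[1:,4]); return c[i]+[u,v],st[i],l==i
E
python3 - <<'E'
from h import *
T=robot.capture("top");S=robot.capture("scene")
a,sa,_=blob(T,"red",(225,190,100,60));b,sb,_=blob(S,"red",(220,190,120,50))
print("knob",a,sa,b,sb,tri(a,b),plane("top",*a,.042))
a,sa,m=blob(T,"blue",(200,190,120,60));b,sb,_=blob(S,"blue",(220,190,120,60));print("blue",a,sa,b,sb)
top=np.vstack
A=T[120:250,180:330];B=S[140:250,170:330]
A=cv2.resize(A,(750,650))[:600,:];cv2.imwrite("pics/cA.png",A[:,:,::-1])
cv2.imwrite("pics/cB.png",cv2.resize(B,(800,550),interpolation=cv2.INTER_CUBIC)[:,:,::-1])
E
```

```text
knob [275.73584906 222.26415094] [47 29  8  8 53] [277.7826087  213.63043478] [54 20  8  8 46] [0.4404602  0.02927094 0.04131671] [0.44032809 0.0292019  0.042     ]
blue [244.81818182 216.74825175] [ 34  18  31  18 286] [250.86851211 226.87889273] [ 21  28  28  19 289]
```

View pics/cA.png

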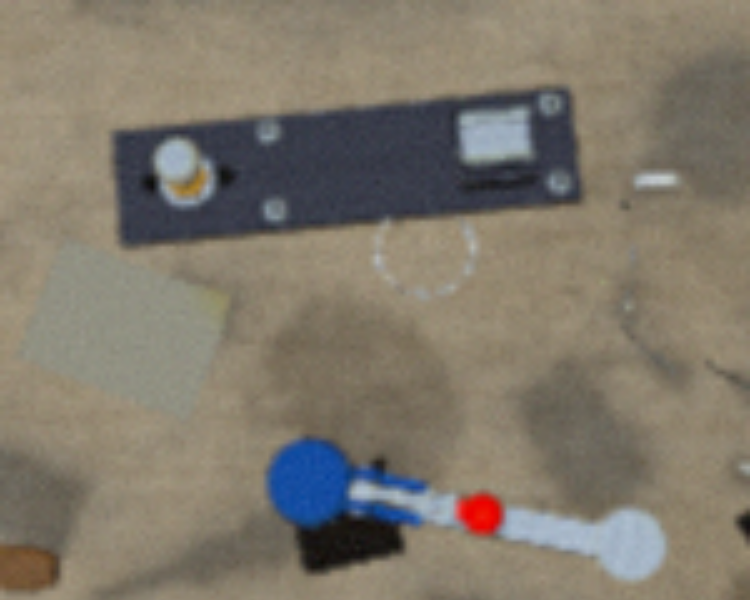

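View pics/cB.png

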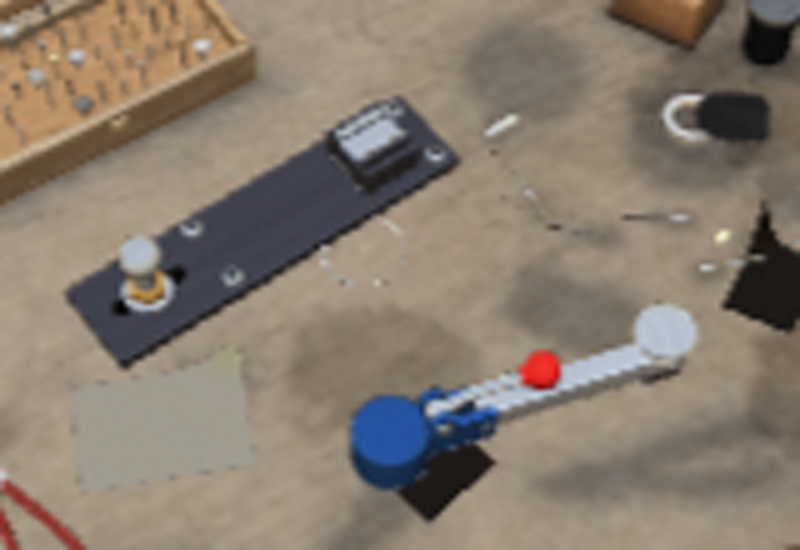

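The top crop shows the ball at (177,159), coupler disc at (310,482), stake disc at (632,545), and plate corners at (113,130), (568,88), (580,202), (124,245). In the scene crop the ball is at (140,253).

Run:
```python
from h import *
f=lambda x,y:(x/5+180,y/5+120)
g=lambda x,y:(x/5+170,y/5+140)
c=[plane("top",*f(*p),.01) for p in((113,130),(568,88),(580,202),(124,245))]
mx=(c[0]+c[3]-c[1]-c[2])/2; L=np.linalg.norm(mx); ym=np.arctan2(mx[1],mx[0]); o=np.mean(c,0)
print("mount",o,L,np.linalg.norm(c[0]-c[3]),np.degrees(ym))
ex=mx/L; ey=np.array([-ex[1],ex[0],0])
b=plane("top",*f(177,159),.046); bt=tri(f(177,159),g(140,253))
for q in(b,bt): print("ball",q,(q-o)@ex,(q-o)@ey)
h=plane("top",*f(310,482),.037); s=plane("top",*f(632,545),.049); k=np.array([.4404,.0292,.042])
print("hood",h,"stake",s,"hood-stake",np.linalg.norm((h-s)[:2]))
print("tri hood",tri(f(310,482),g(388,428)),"tri stake",tri(f(632,545),g(665,330)))
d=(h-s)[:2];d/=np.linalg.norm(d); ya=np.degrees(np.arctan2(d[1],d[0]))
O=s[:2]+80*d/1e3; print("arm yaw",ya,"origin",O,"from hood",h[:2]-.085*d,"from knob",k[:2]+.005*d,"grip",O-.03*d)
ob=robot.get_obs();R=cv2.Rodrigues(np.zeros(3))[0]
w,x,y,z=ob["tcp_rot"];print("tool y in world yaw",np.degrees(np.arctan2(1-2*(x*x+z*z),2*(x*y-w*z))), ob["ee_pos"],ob["time_s"])
```

```text
mount [0.62724865 0.10087382 0.01      ] 0.24611783346354957 0.06421106187312087 96.05929516729249
ball [0.62039008 0.18704836 0.046     ] 0.08641707371816772 -0.002276131584588563
ball [0.62029528 0.18703038 0.04654232] 0.08640919899652609 -0.0021799634154930367
hood [0.4543349  0.11470838 0.037     ] stake [ 0.42420919 -0.04669841  0.049     ] hood-stake 0.1641941321334587
tri hood [0.45601951 0.11627256 0.02818495] tri stake [ 0.42538061 -0.04705791  0.03971622]
arm yaw 79.42769517195069 origin [0.43888728 0.03194352] from hood [0.43873943 0.03115133] from knob [0.44131738 0.03411512] grip [0.433383   0.00245279]
tool y in world yaw -73.97055716354666 [ 0.17937552 -0.62441039  0.21403664] 0.2
```

```bash
python3 -m pendant '[28,40.5,0,4, 28,40.5,0,4, 28,40.5,0,4, 28,40.5,0,4, 28,40.5,0,4, 28,40.5,0,4, 28,40.5,0,4, 25,41,0,4, 5,41,0,4, 5,41,0,4, 5,41,0,4, 5,41,0,4, 5,41,0,4, 5,41,0,4, 5,41,0,4, 5,41,0,3.4, 0,0,0,0, 0,0,0,0]' 0 8
```

```text
time_s: 2.0
ee_pos: [0.4403, 0.0282, 0.2145]
tcp_rot: [0.0, 0.769, 0.64, -0.0]
ft_force: [0.7, -1.0, 0.2]
gripper_width: 0.498
gripper_force: 0.0
```

```bash
python3 -m pendant '[0,1,-40,0, 0,0,-40,0, 0,0,-40,0, 0,0,-35,0, 0,0,-20,0, 0,0,-14,0, 0,0,0,0, 0,0,0,0]' && python3 -m pendant '[0,0,0,0, 0,0,0,0, 0,0,0,0, 0,0,0,0, 0,0,0,0, 0,0,0,0]' 1 6
```

```text
time_s: 2.8
ee_pos: [0.4405, 0.0277, 0.0257]
tcp_rot: [0.0, 0.77, 0.638, -0.0]
ft_force: [0.1, 0.4, 0.2]
gripper_width: 0.499
gripper_force: 0.0
time_s: 3.4
ee_pos: [0.4405, 0.0287, 0.026]
tcp_rot: [0.0, 0.769, 0.639, -0.0]
ft_force: [-1.8, -1.5, 5.4]
gripper_width: 0.231
gripper_force: 6.0
```

```bash
python3 -m pendant '[0.15,0.75,3.75,0, 0.15,0.75,3.75,0, 0.2,1.2,3.6,0, 0.2,1.2,3.6,0, 0.3,1.6,3.45,0, 0.3,1.7,3.45,0, 0.4,2,3.2,0, 0.4,2,3.2,0, 0,0,0,0]'
python3 - <<'E'
from h import *
S=robot.capture("scene");crop("s",S,220,150,110,90,7,"lev1")
E
```

```text
time_s: 4.3
ee_pos: [0.4429, 0.0406, 0.0541]
tcp_rot: [0.0, 0.769, 0.639, 0.0]
ft_force: [-0.3, 2.6, 0.6]
gripper_width: 0.228
gripper_force: 6.0
```

View pics/lev1.png

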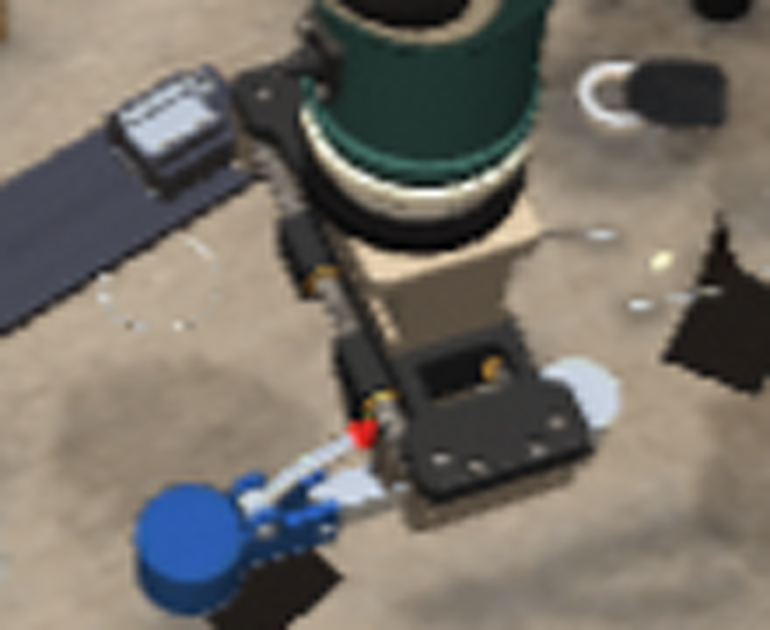

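The picture shows the knob at (363,433) raised with the lever, while the arm still lies flat. Continuing along the arc.

```bash
python3 -m pendant '[0.45,2.4,2.95,0, 0.45,2.4,2.95,0, 0.5,2.75,2.6,0, 0.5,2.75,2.6,0, 0.55,3,2.25,0, 0.55,3,2.25,0, 0.6,3.3,1.85,0, 0.6,3.3,1.85,0, 0.65,3.5,1.45,0, 0.65,3.5,1.45,0, 0.7,3.6,1,0, 0.7,3.6,1,0, 0.7,3.7,0.5,0, 0.7,3.7,0.6,0, 0.3,1.5,0,0, 0,0,0,0]'
```

```text
time_s: 5.95
ee_pos: [0.4516, 0.0865, 0.0796]
tcp_rot: [0.0, 0.769, 0.639, 0.0]
ft_force: [-2.4, -2.7, 6.9]
gripper_width: 0.228
gripper_force: 6.0
```

```bash
python3 -m pendant '[0,0,0,0, 0,0,0,0, 0,0,0,0, -2.6,-13.8,0,0, -2.6,-13.8,0,0, -2.6,-13.8,0,0, -2.5,-13.7,0,0, -2.5,-13.7,0,0, 0,0,0,0, 0,0,0,0]' 0
python3 - <<'E'
from h import *
S=robot.capture("scene");T=robot.capture("top")
a,sa,_=blob(T,"red",(210,180,110,70));b,sb,_=blob(S,"red",(210,170,120,80))
print("knob",sa,sb,tri(a,b))
A=cv2.resize(T[180:250,220:320],(800,560));cv2.imwrite("pics/A2.png",A[:,:,::-1])
crop("s",S,220,150,110,90,7,"B2")
E
```

```text
time_s: 6.95
ee_pos: [0.4387, 0.0175, 0.079]
tcp_rot: [-0.0, 0.769, 0.639, 0.0]
ft_force: [-0.6, 0.9, 0.1]
gripper_width: 0.498
gripper_force: 0.0
knob [40 32  9  9 62] [46 36  8  8 51] [0.45122091 0.08323725 0.09248921]
```

View pics/B2.png

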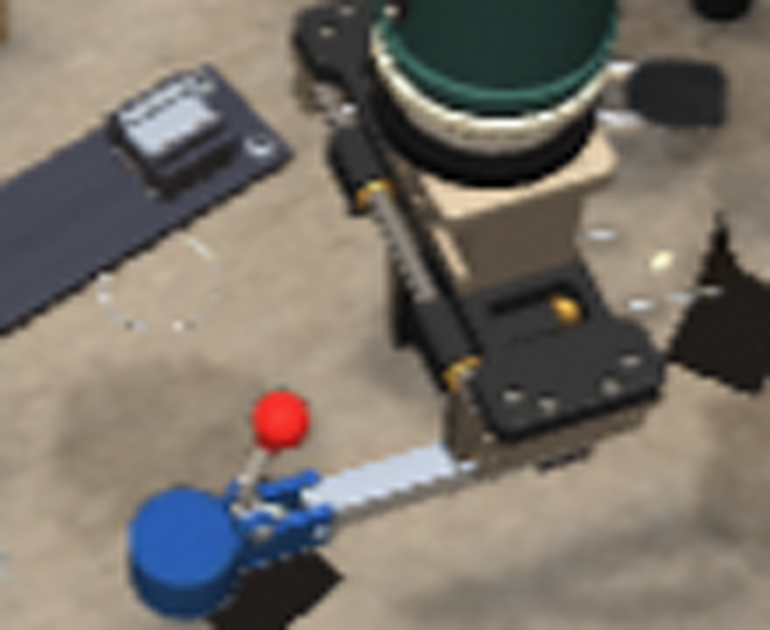

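The view shows the lever nearly upright: knob at (280,420), coupler at (185,550), arm flat. It may be a few degrees short of its stop, so I'll pinch again and nudge it.

```bash
python3 -m pendant '[3,16.5,0,0, 3,16.5,0,0, 3,16.5,0,0, 3,16.5,0,0, 0,0,0,0, 0,0,0,0]' && python3 -m pendant '[0,0,0,0, 0,0,0,0, 0,0,0,0, 0,0,0,0, 0.2,1.2,0,0, 0.2,1.2,0,0, 0.2,1.2,0,0, 0.2,1.2,0,0,0.2,1.2,0,0,0,0,0,0]' 1 8
python3 - <<'E'
from h import *
S=robot.capture("scene");T=robot.capture("top")
a,sa,_=blob(T,"blue",(200,180,120,70));b,sb,_=blob(S,"blue",(210,170,120,80));print(a,sa,b,sb)
E
python3 -m pendant '[0,0,0,0, 0,0,0,0, 0,0,0,0, -2.6,-13.8,0,0, -2.6,-13.8,0,0, -2.6,-13.8,0,0, -2.6,-13.8,0,0, -2.6,-13.8,0,0, 0,0,0,0, 0,0,0,0]' 0
python3 - <<'E'
from h import *
S=robot.capture("scene");T=robot.capture("top")
a,sa,_=blob(T,"red",(210,180,110,70));b,sb,_=blob(S,"red",(210,170,120,80))
print("knob",sa,sb,tri(a,b))
a,sa,_=blob(T,"blue",(200,180,120,70));b,sb,_=blob(S,"blue",(210,170,120,80));print(a,sa,b,sb)
E
```

```text
time_s: 7.65
ee_pos: [0.4501, 0.0835, 0.0788]
tcp_rot: [-0.0, 0.769, 0.64, -0.0]
ft_force: [0.1, -0.0, -0.6]
gripper_width: 0.499
gripper_force: 0.0
time_s: 8.65
ee_pos: [0.4518, 0.0892, 0.0794]
tcp_rot: [0.0, 0.769, 0.639, 0.0]
ft_force: [-0.9, -1.1, 6.1]
gripper_width: 0.233
gripper_force: 8.0
time_s: 9.75
ee_pos: [0.4383, 0.0197, 0.0789]
tcp_rot: [0.0, 0.77, 0.638, 0.0]
ft_force: [-0.1, -0.0, 0.0]
gripper_width: 0.501
gripper_force: 0.0
knob [38 32  8  8 56] [44 37  8  8 48] [0.45238178 0.08935386 0.0929013 ]
[240.97058824 216.50840336] [ 32  28  28  17 238] [248.79858657 227.85512367] [ 29  50  28  18 283]Traceback (most recent call last):
  File "<stdin>", line 3, in <module>
  File "h.py", line 20, in blob
    k,l,st,c=cv2.connectedComponentsWithStats(m); i=1+np.argmax(st[1:,4]); return c[i]+[u,v],st[i],l==i
                                                      ~~~~~~~~~^^^^^^^^^^
    return _wrapfunc(a, 'argmax', axis=axis, out=out, **kwds)
    return bound(*args, **kwds)
ValueError: attempt to get argmax of an empty sequence
```

Knob and coupler both moved about 5 mm, so the lever is at its stop and the arm slid. Now gripping the bar.

```bash
python3 -m pendant '[0,2,-25,0, 0,0,-25,0, 0,0,-16,0, 0,0,-9,0, 0,0,0,0, 0,0,0,0]' && python3 -m pendant '[0,0,0,0, 0,0,0,0, 0,0,0,0, 0,0,0,0, 0,0,0,0, 0,0,0,0]' 1 60 && python3 -m pendant '[0,0,3,0,0,0,5,0,0,0,12,0,0,0,20,0,0,0,25,0,0,0,25,0,0,0,0,0,0,0,0,0,0,0,0,0]'
python3 - <<'E'
from h import *
print(robot.get_obs()["moment"])
S=robot.capture("scene");T=robot.capture("top")
a,sa,_=blob(T,"red",(200,150,120,100));b,sb,_=blob(S,"red",(200,140,130,110))
print("knob",sa,sb,tri(a,b))
crop("s",S,220,120,110,85,7,"B3");np.save("T3.npy",T);np.save("S3.npy",S)
E
```

```text
time_s: 10.45
ee_pos: [0.4387, 0.0227, 0.0042]
tcp_rot: [0.0, 0.769, 0.639, 0.0]
ft_force: [-0.5, 0.0, -0.3]
gripper_width: 0.5
gripper_force: 0.0
time_s: 11.05
ee_pos: [0.4387, 0.022, 0.0042]
tcp_rot: [0.0, 0.769, 0.639, 0.0]
ft_force: [0.0, -0.7, 4.8]
gripper_width: 0.161
gripper_force: 60.0
time_s: 11.95
ee_pos: [0.4371, 0.0218, 0.0929]
tcp_rot: [-0.001, 0.769, 0.639, -0.001]
ft_force: [-0.7, -0.0, -6.5]
gripper_width: 0.173
gripper_force: 60.0
[-0.35664651 -0.00182265  0.03258198]
knob [45 58 10  9 73] [55 48  8  9 57] [0.45076963 0.09009636 0.18119944]
```

View pics/B3.png

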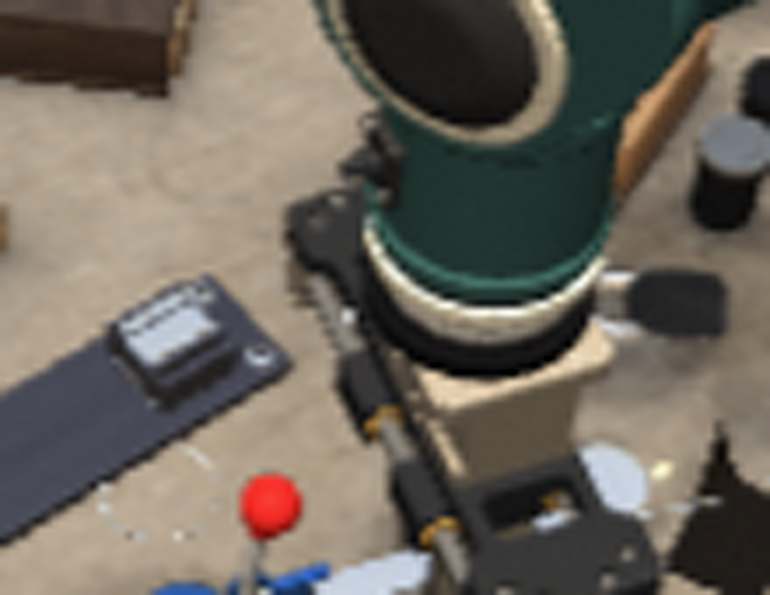

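The view shows the arm lifted level, lever upright (knob at (271,505)), fork at (170,325). Refining ball and fork positions by mask from the same pictures.

Run:
```python
from h import *
T=np.load("T3.npy");S=np.load("S3.npy")
def bright(im,u,v,w,h,th):
    p=im[v:v+h,u:u+w].astype(int); s=p.max(2)-p.min(2); m=((p.min(2)>th)&(s<40)).astype(np.uint8)
    k,l,st,c=cv2.connectedComponentsWithStats(m); i=1+np.argmax(st[1:,4]); return c[i]+[u,v],st[i]
for th in(120,140,160):
  a,b=bright(T,208,144,16,12,th),bright(S,190,184,18,11,th); print(th,a,b,tri(a[0],b[0]),plane("top",*a[0],.046))
p=T[144:166,206:228].min(2);print(p)
for nm,z in(("top",.03),):
  a=bright(T,268,138,22,18,120);print("fork",a,plane("top",*a[0],.034))
# plate mask
s=cv2.cvtColor(T,cv2.COLOR_RGB2HSV).astype(int);m=((T.max(2)<85)&(T[...,2].astype(int)>=T[...,0])).astype(np.uint8);m[:130]=0;m[175:]=0;m[:,:195]=0;m[:,305:]=0
m=cv2.morphologyEx(m,cv2.MORPH_CLOSE,np.ones((9,9),np.uint8));c=max(cv2.findContours(m,0,2)[0],key=cv2.contourArea)
r=cv2.minAreaRect(c);q=[plane("top",*x,.01) for x in cv2.boxPoints(r)];print("plate",r,np.array(q),np.mean(q,0))
```

```text
120 (array([215.53623188, 151.84057971]), array([ 3,  4, 12,  8, 69], dtype=int32)) (array([196.43307087, 188.16535433]), array([  0,   0,  18,  11, 127], dtype=int32)) [0.61900428 0.18743543 0.05907249] [0.62028489 0.18668993 0.046     ]
140 (array([214.78181818, 151.67272727]), array([ 3,  4, 11,  8, 55], dtype=int32)) (array([195.84259259, 188.12962963]), array([  0,   0,  15,  11, 108], dtype=int32)) [0.61900897 0.18914938 0.06050773] [0.6207152  0.18866973 0.046     ]
160 (array([214.63043478, 151.58695652]), array([ 3,  4,  8,  8, 46], dtype=int32)) (array([197.175, 190.225]), array([ 4,  3,  7,  7, 40], dtype=int32)) [0.62023814 0.18888081 0.04969168] [0.62094106 0.18907197 0.046     ]
[[134 134 128 127 120 122 127 121 120 123 121 111 104  99 102 103  95  95
   85  84  79  74]
 [122 116 109  98 107  95  90  89  85  79  83  79  70  69  70  66  65  61
   59  58  60  57]
 [ 78  75  75  72  64  64  63  60  51  65  52  57  52  61  58  59  67  61
   56  63  69  61]
 [ 52  57  61  57  54  55  63  77  95 113 104  87  66  61  57  59  63  57
   58  64  63  64]
 [ 55  60  61  57  59  69 
[... 1371 characters left out ...]
 57  57  64  61  60  59  60  65  60  63  56  59  60  60  64  64  57  58
   59  63  68  63]
 [ 62  59  63  56  57  62  69  62  63  64  59  64  62  66  68  63  58  66
   68  55  61  64]
 [ 65  60  63  60  63  62  53  65  67  61  65  58  59  63  60  58  57  60
   58  61  65  57]]
fork (array([278.5       , 146.62121212]), array([  4,   4,  14,  11, 132], dtype=int32)) [0.6393071  0.02312578 0.034     ]
plate ((248.74295043945312, 152.8211212158203), (22.18819808959961, 91.4439697265625), 84.36931610107422) [[ 0.64532347  0.22868335  0.01      ]
 [ 0.67270271 -0.01713524  0.01      ]
 [ 0.61141743 -0.0228902   0.01      ]
 [ 0.58421009  0.22032561  0.01      ]] [0.62841343 0.10224588 0.01      ]
```

```bash
python3 -m pendant '[12,4,0,1, 22,8,0,2, 26,8,0,2, 26,9,0,2, 26,9,0,2, 26,9,0,2, 26,9,0,2, 20,6,0,2, 11,3,0,1.75, 0,0,0,0,0,0,0,0,0,0,0,0]'
python3 - <<'E'
from h import *
S=robot.capture("scene");T=robot.capture("top")
a,sa,_=blob(T,"red",(180,80,150,120));b,sb,_=blob(S,"red",(170,90,150,120))
k=tri(a,b);print("knob",sa,sb,k)
a,sa,_=blob(T,"blue",(180,80,150,120));print(a,sa)
A=cv2.resize(T[110:170,185:265],(800,600),interpolation=cv2.INTER_CUBIC);cv2.imwrite("pics/A4.png",A[:,:,::-1])
np.save("T4.npy",T);np.save("S4.npy",S)
d=np.array([-.108,.994]); print("knob-based mouth",k[:2]+.0328*d)
E
```

```text
time_s: 13.25
ee_pos: [0.6322, 0.0866, 0.0935]
tcp_rot: [-0.0, 0.668, 0.744, -0.001]
ft_force: [0.2, -0.9, -6.8]
gripper_width: 0.166
gripper_force: 60.0
knob [37 49  9 10 70] [28 61  8  9 52] [0.62538848 0.15626747 0.18266573]
[213.72696246 144.6552901 ] [ 23  56  34  18 293]
knob-based mouth [0.62184608 0.18887067]
```

View pics/A4.png

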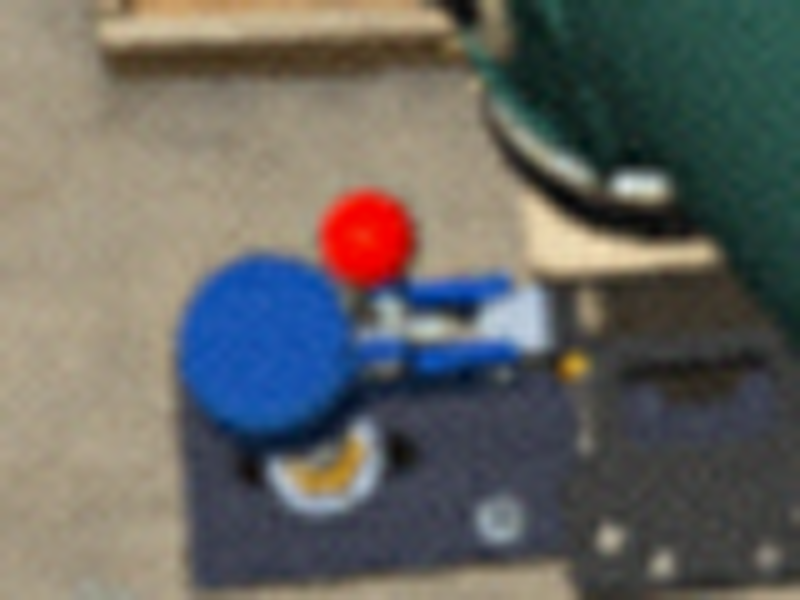

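The hood disc is centred at about (266,347) in the crop, above the ball (its stud collar shows at (325,460)). Comparing its ray with the ball's.

Run:
```python
from h import *
h=plane("top",211.15,144.2,.0893+.037);b=plane("top",214.65,151.4,.046)
d=np.array([-.108,.994,0]);n=np.array([-.994,-.108,0]);print(h,b,"move along",(b-h)@d,"lat",(b-h)@n)
T=np.load("T4.npy");S=np.load("S4.npy")
o,sb,l=blob(S,"blue",(170,90,150,120));print(sb,o)
cv2.imwrite("pics/B4.png",cv2.resize(S[140:220,170:270],(800,640)[:2],interpolation=cv2.INTER_CUBIC)[:600,:,::-1])
```

```text
[0.61699793 0.1863914  0.1263    ] [0.62144228 0.18903864 0.046     ] move along 0.0021513579603535207 lat -0.004703591272755125
[ 17  74  28  25 313] [198.01597444 176.68051118]
```

View pics/B4.png

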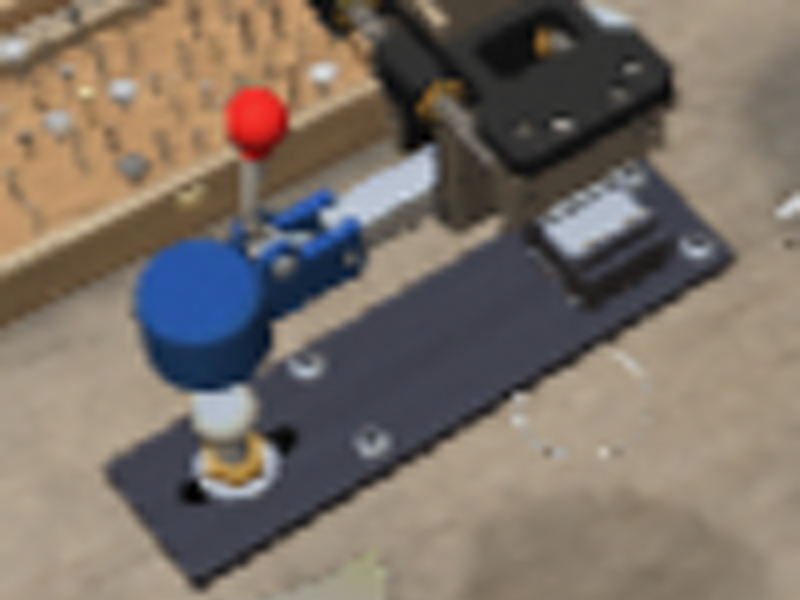

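The hood (top ellipse centre about (200,297)) is right over the ball at (225,410) from this side; cross-checking with both views.

```bash
python3 - <<'E'
from h import *
d=np.array([-.108,.994,0]);n=np.array([-.994,-.108,0])
h=tri((211.15,143.45),(194.6,176.7));b=tri((214.65,151.4),(197.4,190.2))
print(h,b,(b-h)@d,(b-h)@n)
for z in(.046,.0893+.037): print(proj("scene",[.6214,.189,z]),proj("top",[.6214,.189,z]))
print(plane("scene",194.6,176.7,.1263),plane("scene",197.4,190.2,.046),plane("top",211.15,143.45,.1263))
print(robot.get_obs()["ft_force"],robot.get_obs()["moment"])
E
python3 -m pendant '[0,0,-8,0,0,0,-8,0,0,0,-6,0,0,0,0,0,0,0,0,0]'
```

```text
[0.62277338 0.18828377 0.11177416] [0.62049375 0.18854115 0.04947569] 0.0005020372883552285 0.0022381534870367253
[197.26470848 190.7298909 ] [214.66426062 151.41592059]
[193.70252931 173.87317116] [210.12547346 142.40381169]
[0.61155276 0.19107661 0.1263    ] [0.62287686 0.18784474 0.046     ] [0.61884437 0.18645931 0.1263    ]
[ 0.02000513  0.32282134 -5.81991069] [-0.32557797 -0.11390997  0.01978647]
time_s: 13.85
ee_pos: [0.6332, 0.0872, 0.0715]
tcp_rot: [-0.0, 0.668, 0.744, -0.0]
ft_force: [0.1, 0.2, -6.3]
gripper_width: 0.164
gripper_force: 60.0
```

```bash
python3 -m pendant '[-1,0,-3,0,0,0,-3,0,0,0,-3,0,0,0,0,0]'; python3 -m pendant '[0,0,-2,0,0,0,-2,0,0,0,0,0]';python3 -m pendant '[0,0,-2,0,0,0,0,0]'
```

```text
time_s: 14.25
ee_pos: [0.632, 0.087, 0.0623]
tcp_rot: [-0.0, 0.668, 0.744, -0.0]
ft_force: [0.3, -0.2, -7.0]
gripper_width: 0.167
gripper_force: 60.0
time_s: 14.55
ee_pos: [0.6322, 0.087, 0.0586]
tcp_rot: [-0.0, 0.668, 0.744, -0.0]
ft_force: [0.2, -0.2, -7.3]
gripper_width: 0.171
gripper_force: 60.0
time_s: 14.75
ee_pos: [0.6322, 0.0871, 0.0566]
tcp_rot: [-0.0, 0.668, 0.744, -0.0]
ft_force: [-0.3, -0.2, -6.9]
gripper_width: 0.169
gripper_force: 60.0
```

```bash
for i in 1 2 3; do python3 -m pendant '[0,0,-2,0,0,0,0,0]' | grep -E 'ee_pos|ft_'; done
```

```text
ee_pos: [0.6322, 0.0871, 0.0546]
ft_force: [-0.4, 0.1, -6.4]
ee_pos: [0.6322, 0.0871, 0.0526]
ft_force: [0.1, 0.2, -6.3]
ee_pos: [0.6322, 0.0871, 0.0506]
ft_force: [0.4, -0.3, -7.5]
```

```bash
for i in 1 2 3; do python3 -m pendant '[0,0,-2,0,0,0,0,0]' | grep -E 'ee_pos|ft_'; done; python3 -c "
from h import *
print(robot.get_obs()['moment'])"
```

```text
ee_pos: [0.6321, 0.0871, 0.0486]
ft_force: [-0.0, -0.5, -7.7]
ee_pos: [0.6322, 0.0871, 0.0466]
ft_force: [-0.1, -0.5, -5.5]
ee_pos: [0.6322, 0.0871, 0.0446]
ft_force: [-0.0, 0.9, -7.4]
[-0.3775249  -0.12767736  0.00470869]
```

```bash
for i in 1 2 3; do python3 -m pendant '[0,0,-2,0,0,0,0,0]' | grep -E 'ee_pos|ft_'; done; python3 -c "
from h import *
print(robot.get_obs()['moment'])"
```

```text
ee_pos: [0.6322, 0.0871, 0.0426]
ft_force: [-0.3, -0.9, -6.1]
ee_pos: [0.6322, 0.0871, 0.0406]
ft_force: [-0.2, 0.3, -6.2]
ee_pos: [0.6322, 0.0872, 0.0386]
ft_force: [0.8, 0.2, -6.4]
[-0.39696408 -0.15061285 -0.03348114]
```

```bash
for i in 1 2 3 ; do python3 -m pendant '[0,0,-1.5,0,0,0,0,0]' | grep -E 'ee_pos|ft_';python3 -c "
from h import *
print(robot.get_obs()['moment'])"; done
```

```text
ee_pos: [0.6323, 0.0871, 0.0372]
ft_force: [0.9, -0.2, -6.9]
[-0.39976212 -0.07154577  0.04793562]
ee_pos: [0.6322, 0.0871, 0.0357]
ft_force: [-0.5, 0.3, -6.8]
[-0.36606604 -0.11632768  0.07776039]
ee_pos: [0.6325, 0.0872, 0.0345]
ft_force: [-0.4, -0.6, -4.5]
[-0.21493923  0.02640093  0.03158668]
```

```bash
for i in 1 2 ; do python3 -m pendant '[0,0,-0.6,0,0,0,0,0]' | grep -E 'ee_pos|ft_';python3 -c "
from h import *
print(robot.get_obs()['moment'])"; done
```

```text
ee_pos: [0.6326, 0.0873, 0.0343]
ft_force: [-2.7, -0.1, -1.0]
[-0.2569658   0.31475465  0.07084274]
ee_pos: [0.6326, 0.0873, 0.0342]
ft_force: [-2.9, -1.3, 4.2]
[-0.42398649  0.86761274  0.12764672]
```

```bash
python3 -m pendant '[0,0,0.5,0,0,0,0,0]' - 15; python3 -m pendant '[0,0,0,0,0,0,0,0,0,0,0,0,0,0,0,0]' 0; python3 -m pendant '[0,0,15,0,0,0,30,0,0,0,40,0,0,0,20,0,2,-20,0,0,4,-40,0,0,4,-40,0,0,4,-40,0,0,0,0,0,0]'
python3 - <<'E'
from h import *
S=robot.capture("scene");T=robot.capture("top")
a,sa,_=blob(T,"red",(180,80,150,120));b,sb,_=blob(S,"red",(170,90,150,120))
k=tri(a,b);print("knob",sa,sb,k)
A=cv2.resize(S[140:200,180:260],(800,600),interpolation=cv2.INTER_CUBIC);cv2.imwrite("pics/A5.png",A[:,:,::-1])
np.save("T5.npy",T)
E
```

```text
time_s: 17.75
ee_pos: [0.6326, 0.0873, 0.0342]
tcp_rot: [0.0, 0.668, 0.744, 0.0]
ft_force: [-2.9, -0.8, 3.6]
gripper_width: 0.17
gripper_force: 15.0
time_s: 18.15
ee_pos: [0.6326, 0.0873, 0.0336]
tcp_rot: [0.0, 0.668, 0.744, 0.0]
ft_force: [-0.1, 0.1, 0.3]
gripper_width: 0.488
gripper_force: 0.0
time_s: 19.05
ee_pos: [0.647, -0.0615, 0.1393]
tcp_rot: [0.002, 0.672, 0.741, -0.001]
ft_force: [-0.5, -0.9, -0.2]
gripper_width: 0.499
gripper_force: 0.0
knob [40 57  9  9 61] [31 75  7  9 46] [0.62543129 0.15616633 0.12369322]
```

View pics/A5.png

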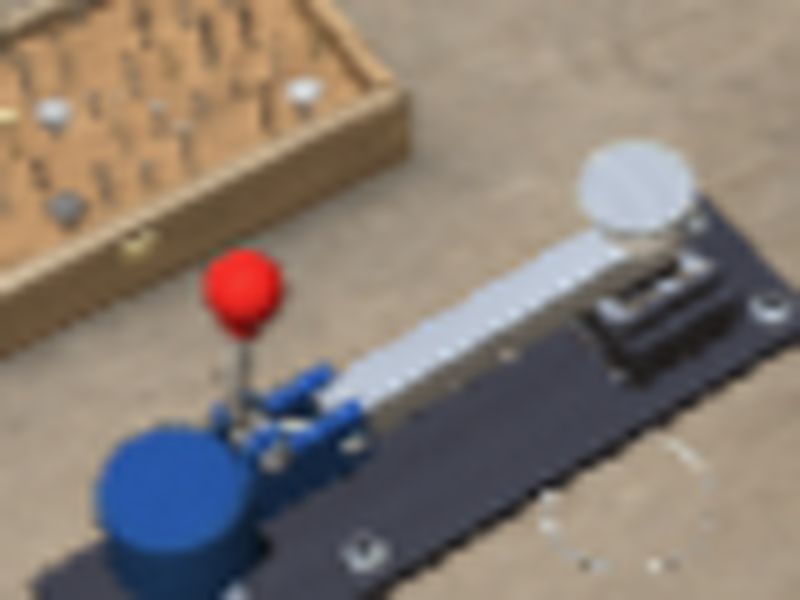

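Run:
```python
from h import *
print(proj("scene",[.6392,.025,.079]),plane("scene",243.25,158.1,.079),plane("scene",243.25,158.1,.087))
T=np.load("T5.npy")
A=cv2.resize(T[125:165,200:300],(800,320),interpolation=cv2.INTER_CUBIC);cv2.imwrite("pics/A6.png",A[:,:,::-1])
```

```text
[243.16561685 156.92433959] [0.63517303 0.02704395 0.079     ] [0.62936437 0.03027234 0.087     ]
```

View pics/A6.png

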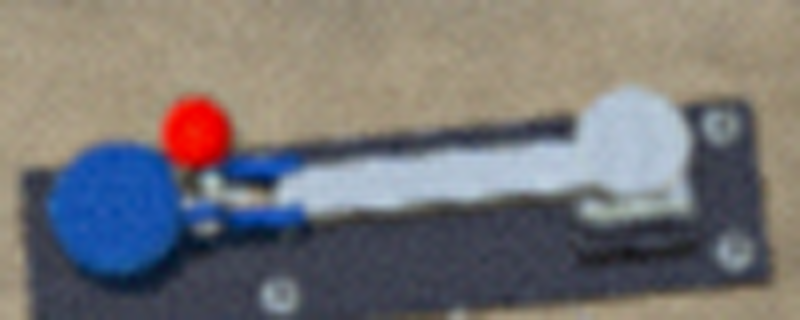

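The top view shows the arm aligned along the mount, the stake at (635,140) over the fork, and the coupler at (118,210) over the ball. Next: pinch the knob and bring it down along its arc.

```bash
python3 -m pendant '[-1,20,-10,0, -4,40,-10,0, -5,45,-8,0, -5,45,-5,0, -4.6,40,0,0, -2,28,0,0, 0,0,0,0, 0,0,0,0]'; python3 -m pendant '[0,0,0,0, 0,0,0,0, 0,0,0,0, 0,0,0,0]' 1 6
```

```text
time_s: 19.95
ee_pos: [0.624, 0.1677, 0.1063]
tcp_rot: [-0.0, 0.666, 0.746, 0.0]
ft_force: [-0.1, -0.6, -0.4]
gripper_width: 0.503
gripper_force: 0.0
time_s: 20.35
ee_pos: [0.625, 0.164, 0.1057]
tcp_rot: [0.0, 0.669, 0.744, -0.0]
ft_force: [-0.5, -1.0, 0.8]
gripper_width: 0.226
gripper_force: 6.0
```

```bash
python3 -m pendant '[0,0,0,0, 0,0,0,0, 0.8,-8,0,0, 0,0,0,0, 0,0,0,0]' 0; python3 -m pendant '[0,0,0,0, 0,0,0,0, 0,0,0,0, 0,0,0,0]' 1 8
```

```text
time_s: 20.85
ee_pos: [0.6257, 0.1566, 0.1056]
tcp_rot: [0.0, 0.668, 0.744, -0.0]
ft_force: [0.7, 0.2, -0.4]
gripper_width: 0.504
gripper_force: 0.0
time_s: 21.25
ee_pos: [0.6255, 0.1573, 0.1057]
tcp_rot: [-0.0, 0.668, 0.744, 0.0]
ft_force: [-0.1, 0.7, 0.2]
gripper_width: 0.225
gripper_force: 8.0
```

```bash
python3 -m pendant '[0.4,-3.8,-0.5,0, 0.4,-3.8,-0.6,0, 0.4,-3.7,-1,0, 0.4,-3.7,-1,0, 0.4,-3.5,-1.45,0, 0.4,-3.5,-1.45,0, 0.35,-3.3,-1.85,0, 0.35,-3.3,-1.85,0, 0.3,-3.1,-2.25,0, 0.3,-3.1,-2.25,0, 0,0,0,0]'; python3 -m pendant '[0.3,-2.8,-2.6,0, 0.3,-2.8,-2.6,0, 0.25,-2.4,-2.95,0, 0.25,-2.4,-2.95,0, 0.2,-2.1,-3.2,0, 0.2,-2.1,-3.2,0, 0.2,-1.65,-3.45,0, 0.2,-1.65,-3.45,0, 0,0,0,0]'
```

```text
time_s: 22.35
ee_pos: [0.6293, 0.1212, 0.0909]
tcp_rot: [0.0, 0.668, 0.744, -0.001]
ft_force: [0.5, -1.1, 0.6]
gripper_width: 0.233
gripper_force: 8.0
time_s: 23.25
ee_pos: [0.6309, 0.1037, 0.0662]
tcp_rot: [-0.0, 0.668, 0.744, -0.001]
ft_force: [1.1, -1.8, -0.8]
gripper_width: 0.228
gripper_force: 8.0
```

```bash
python3 -m pendant '[0,0,0,0,0,0,0,0,0,0,20,0,0,0,22,0,0.3,-3.5,10,0,0,0,0,0]' 0; python3 -m pendant '[0,0,0,0,0,0,0,0,0,0,0,0,0,0,0,0,0,0,0,0]' 1 30;  python3 -m pendant '[0,0,-8,0,0,0,-6,0,0,0,-3,0,0,0,-3,0,0,0,-2,0,0,0,0,0]'
python3 - <<'E'
from h import *
S=robot.capture("scene");T=robot.capture("top")
for n,im in(("T",T),("S",S)):
  try: print(n,blob(im,"red",(190,90,130,120))[:2])
  except Exception as e: print(n,"none")
E
```

```text
time_s: 23.85
ee_pos: [0.6324, 0.1008, 0.1205]
tcp_rot: [0.001, 0.668, 0.744, 0.001]
ft_force: [-0.2, 0.6, -0.1]
gripper_width: 0.499
gripper_force: 0.0
time_s: 24.35
ee_pos: [0.6312, 0.101, 0.1187]
tcp_rot: [-0.0, 0.668, 0.744, -0.0]
ft_force: [1.0, -0.2, -0.1]
gripper_width: 0.085
gripper_force: 0.0
time_s: 24.95
ee_pos: [0.6317, 0.1005, 0.0971]
tcp_rot: [0.0, 0.668, 0.744, -0.0]
ft_force: [-0.8, 0.2, 0.6]
gripper_width: 0.004
gripper_force: 0.1
T (array([247.5, 147. ]), array([57, 57,  2,  1,  2], dtype=int32))
S (array([220.4 , 169.36]), array([27, 77,  8,  5, 25], dtype=int32))
```

```bash
for i in 1 2 3 4; do python3 -m pendant '[0,0,-1.3,0,0,0,-1.3,0,0,0,0,0]'|grep -E 'ee_pos|ft_'; done
```

```text
ee_pos: [0.6317, 0.1004, 0.0946]
ft_force: [-0.0, -1.4, 2.6]
ee_pos: [0.6315, 0.1009, 0.0917]
ft_force: [0.6, -1.4, 0.4]
ee_pos: [0.6314, 0.101, 0.089]
ft_force: [-0.4, -0.7, 0.4]
ee_pos: [0.6314, 0.101, 0.0864]
ft_force: [0.3, -1.3, 1.0]
```

```bash
for i in 1 2 3 4; do python3 -m pendant '[0,0,-0.8,0,0,0,0,0]'|grep -E 'ee_pos|ft_'; done
```

```text
ee_pos: [0.6314, 0.101, 0.0858]
ft_force: [0.8, -1.8, 1.1]
ee_pos: [0.6314, 0.1009, 0.085]
ft_force: [-1.0, -1.2, 1.6]
ee_pos: [0.6314, 0.1009, 0.0842]
ft_force: [0.8, -0.8, 2.1]
ee_pos: [0.6314, 0.101, 0.0834]
ft_force: [1.2, -1.2, 1.8]
```

```bash
for i in 1 2 3 4; do python3 -m pendant '[0,0,-0.6,0,0,0,0,0]'|grep -E 'ee_pos|ft_'; done
```

```text
ee_pos: [0.6315, 0.1009, 0.083]
ft_force: [-0.0, -1.8, 2.6]
ee_pos: [0.6318, 0.1009, 0.0828]
ft_force: [0.1, -2.1, 4.9]
ee_pos: [0.6322, 0.101, 0.0827]
ft_force: [-0.6, -2.2, 7.9]
ee_pos: [0.6325, 0.101, 0.0826]
ft_force: [-0.8, -1.5, 9.4]
```

```bash
for i in 1 2 3; do python3 -m pendant '[0,0,-0.7,0,0,0,0,0]'|grep -E 'ee_pos|ft_'; done
```

```text
ee_pos: [0.633, 0.1011, 0.0824]
ft_force: [-0.3, -2.6, 12.5]
ee_pos: [0.6335, 0.1012, 0.0823]
ft_force: [-0.9, -1.9, 14.7]
ee_pos: [0.634, 0.1012, 0.0822]
ft_force: [-0.3, -2.6, 17.3]
```

```bash
python3 -m pendant '[0,0,10,0,0,0,30,0,0,0,40,0,0,-20,30,0,0,-45,0,0,0,-45,0,0,0,-45,0,0,0,0,0,0,0,0,0,0]'
python3 - <<'E'
from h import *
S=robot.capture("scene");T=robot.capture("top")
a,sa,_=blob(T,"red",(190,90,130,120));b,sb,_=blob(S,"red",(190,90,130,120))
k=tri(a,b);print("knob",a,b,sa,sb,k)
A=cv2.resize(S[145:205,180:260],(800,600),interpolation=cv2.INTER_CUBIC);cv2.imwrite("pics/A7.png",A[:,:,::-1])
E
```

```text
time_s: 29.35
ee_pos: [0.631, -0.0548, 0.1884]
tcp_rot: [-0.001, 0.669, 0.743, 0.0]
ft_force: [0.8, -1.0, 0.5]
gripper_width: 0.006
gripper_force: 0.0
knob [248.54716981 145.13207547] [222.25       170.52777778] [54 52  9  8 53] [29 77  7  7 36] [0.63167665 0.1000041  0.07107345]
```

View pics/A7.png

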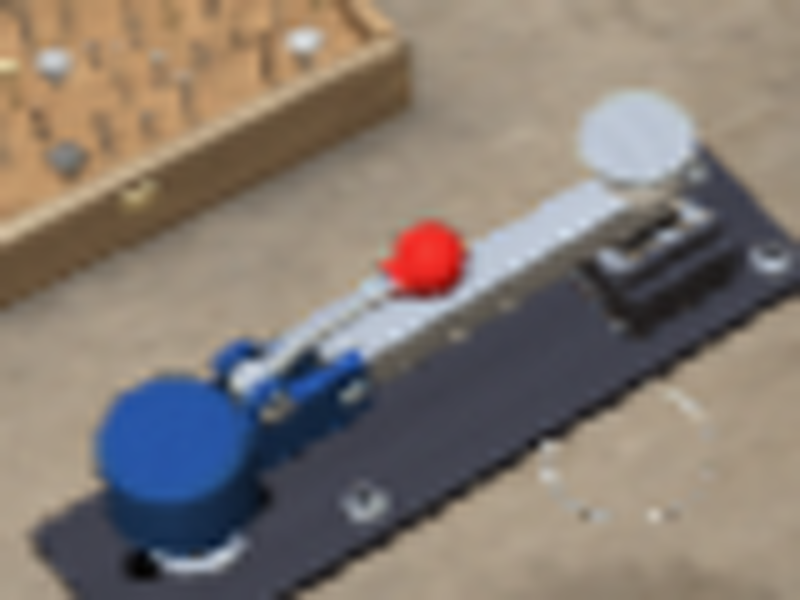

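The picture shows the lever flat with the knob at (428,258). Its measured height is 71 mm, against 72 mm expected when locked. The arm is seated and the robot is clear of everything.

```bash
python3 -c "
from workcell import robot
print(robot.finish_job())"
```

```text
the job is handed in; nothing more can be done
None
```

The job is handed in: the stake arm is seated on the ball with its foot in the fork, the lever lies flat and locked, the push on the knob peaked at about 17 N (roughly 25 N on the mount with the arm's weight), the robot finished clear, and it took about 29 s.

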